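Lock the circuit board into its test fixture

TASK

A black circuit board lies in the nest of one of the two test fixtures; the other fixture is empty. Lock the board in: slide the red grip of its fixture towards the board, all the way to its end stop, so that the two prongs reach over the board. Leave the empty fixture's red grip where it is and the board lying in its nest, then let go.

Things in the scene. Friction and masses are not known exactly. Their poses are not given: they have to be found in the camera images.
- lock_grip (a point): centre of the red grip of the fixture that holds the black board: upright block, 18 mm along the slide, 34 across, 35 tall; top 55 mm above the table, this point 17.5 mm below it. It stands on a blue steel carriage with two prongs (upper face 20 mm above the table); rails and prongs stay below 25 mm. Axes: x level, the way it slides to the board and end stop; y level, across; z up.
- lock (a joint): travel of that grip along lock_grip's x, in m: 0 is fully open (away from the board), 0.080 is at the end stop (yellow cross strip at the edge of the nest), prongs over the board. Starts between 0 and 0.025. Friction about 1.5 N, slight damping, no spring: it stays where it is left.
- spare_grip (a point): centre of the red grip of the other, empty fixture; same form, sizes and axes as lock_grip. Not to be moved. Both fixtures are alike: bolted-down aluminium base 230 x 120 mm, 12 mm thick, with the grip's track on one half and a walled board nest on the other.
- board_centre (a point): centre of the loose black circuit board, 90 x 70 x 2 mm, parts on it up to 12 mm tall, green terminal strip along its far edge. It lies in its fixture's nest, straight ahead (lock_grip's +x) of the grip, 1.5 mm of play all round, its centre 13 mm above the table, 70 mm ahead of the grip when that is at the end stop. The prongs pass 5 mm above it without touching. Axes as lock_grip's.

How it is judged:
By the outcome, as a careful person would: the job done as asked, in the order asked, and still so for the second after the job is handed in, with the robot touching nothing.
It also fails if it takes over 32 s, if anything falls off the work surface, if the arm or the gripper's body presses on something with over 40 N, if the wrist force passes 120 N, or if a joint passes its speed limit or range.

ROBOT

A 6-joint arm with a two-finger parallel gripper is mounted at the origin on the work surface. World frame = base frame: x ahead of the robot, y to its left, z up, the work surface at z = 0. Lengths are in mm, angles in rad, forces in N, time in s.
With the tool pointing down it reaches from about 300 to 775 mm from the base axis. Payload 14.6 kg.
Tool frame: the origin (TCP) lies midway between the tips of the shut fingers; the grasp point (between the pads) lies manip.tcp_to_grasp behind it (manip.tcp_to_grasp is the distance from the TCP to the grasp point, in mm); x points along the fingers, z is the direction in which the jaws open and shut, and the axes are right-handed (so a half turn about x gives the same grasp; the last joint's range is limited). The gripper opens to 94 mm and grips with 3 to 60 N. Pads are 16 mm wide; open, the fingers measure 119 mm over their backs; the gripper's body (75 mm by 177 mm) begins 78 mm behind the grasp point.
Start: joints at [-1.284, 0.3, 1.521, -0, 1.321, -0.067], TCP at [190.548, -515.927, 205.446] pointing down, gripper open.
Joint ranges: [-3.03, 3.03], [-0.79, 2.21], [0.23, 2.52], [-1.04, 4.18], [0, 3.07], [-2.55, 2.55]. Speed limits (rad/s): [2.22, 2.22, 2.57, 3.14, 3.14, 3.14].

INTERFACE

Orientations are given as [roll, pitch, yaw] about the fixed x, y, z axes, in that order (R = Rz(yaw) Ry(pitch) Rx(roll)).
In Python, from cell import manip gives the robot as it stands.
- The arm moves only by the shell command python3 -m jog 'ROWS' [FORCE]. ROWS is JSON, a list of rows, each an object of numbers: "grip": the opening, from 0 (shut) to 1 (fully open); "tx", "ty", "tz": the shift along the tool's x, y, z in units of 40 mm (1.0 is 40 mm); "turn": the turn about the tool's x in units of 6 degrees (1.0 is 6 degrees). In form: [{"grip": .., "tx": .., "ty": .., "tz": .., "turn": ..}, ...]. A call has 1 to 12 rows; each row is the pose to reach, as a shift and turn from the pose commanded when the call began, along the tool's axes at that moment; what a row does not reach only later rows make up. A row lasts 1/12 s, in which the tool goes at most 41.7 mm and 7.16 degrees, less where a joint would pass 70% of its speed; a pose out of reach is approached as far as the arm can. A call with a gripper value outside its range is refused whole. The fingers move at their own pace and stop on an object; FORCE is the grip in N (left out, the last holds). Time passes only in rows, so rows that repeat a pose let the fingers close. It gives the time, the measured TCP pose, the force and the opening at its end, in the units of the state.
- manip.read_state(): the state, without advancing time (a new reading comes with each control period).
- manip.camera(name): name is "scene" or "top" or "wrist"; returns a dict with "image" (400x640x3 uint8, red, green, blue), "fx", "fy", "cx", "cy" (pixels), "eye" and "attitude" of the camera in the world. Camera axes: x right, y up, looking along -z (the intrinsics and any distortion apply to the point x, -y, -z); pixel columns grow to the right and rows downward; lengths in mm; the calibration is good to about 2 mm. The wrist camera is an equidistant fisheye: a pixel r from the principal point sees the ray r / f radians off the axis. A picture is of the moment at which its call begins. There is no depth.
- manip.sign_off(): hands the job in, once; it reports no verdict.
The state is a dict: "clock": time; "joints": joint angles; "qd": joint speeds; "effort": joint torques, N m; "eef_pos": TCP position; "eef_rot": TCP orientation; "wrist_force": force on the tool from outside, world axes, zero at the start; "moment": the same for the moment, N m; "finger_gap": finger opening in mm.
Only numpy, scipy, OpenCV 4.12 (cv2) and the standard library are available. Lean on these libraries where they do the work, as an engineer would, in place of code of your own. Each camera call takes 0.05 s, during which the arm holds its last target. There are 200 camera calls.

## Working session

There is one attempt and no reset: what is moved stays moved. The work goes in short steps, Python scripts to look and compute and a shell command to move; the robot and the scene stay as the last step left them, time stands still between calls to the robot, and variables do not carry over. Pictures are saved under pics/ and viewed, about 8 in all and at most 12, crops included, and the job is handed in when it is done.

```bash
mkdir -p pics
cat > h.py <<'E'
import numpy as np,cv2
from cell import manip
from scipy.spatial.transform import Rotation as R
def shot(name,fn=None):
    c=manip.camera(name)
    if fn: cv2.imwrite('pics/'+fn,c['image'][:,:,::-1])
    return c
def Rc(c):
    a=np.array(c['attitude'],float)
    return a if a.shape==(3,3) else R.from_euler('xyz',a).as_matrix()
def ray(c,u,v,fish=False):
    x=(u-c['cx'])/c['fx'];y=(v-c['cy'])/c['fy']
    if fish:
        r=np.hypot(x,y);s=np.sin(r)/max(r,1e-9);d=np.array([x*s,-y*s,-np.cos(r)])
    else: d=np.array([x,-y,-1.])
    return np.array(c['eye'],float),Rc(c)@d
def onplane(c,u,v,z,fish=False):
    e,d=ray(c,u,v,fish);return e+d*(z-e[2])/d[2]
def red(im):
    h=cv2.cvtColor(im,cv2.COLOR_RGB2HSV)
    return (((h[...,0]<8)|(h[...,0]>172))&(h[...,1]>140)&(h[...,2]>60)).astype('uint8')*255
E
python3 - <<'E'
from h import *
for n in ['top','scene','wrist']:
    c=shot(n,n+'1.png'); print(n,{k:c[k] for k in c if k!='image'})
    N,l,s,ce=cv2.connectedComponentsWithStats(red(c['image']))
    for i in range(1,N):
        if s[i,4]>40: print(s[i],ce[i].round(1),onplane(c,*ce[i],55,n=='wrist').round(1))
print(manip.read_state(),manip.tcp_to_grasp)
E
cd pics; python3 -c "
import cv2,numpy as np
cv2.imwrite('both.png',cv2.resize(np.vstack([cv2.imread('top1.png'),cv2.imread('scene1.png')]),(480,600)))"
```

```text
top {'fx': 446.1834233091853, 'fy': 446.1834233091853, 'cx': 322.4536177690902, 'cy': 198.20862925019392, 'eye': array([394.79325531, -20.93519898, 905.73240758]), 'attitude': array([ 0.21612141, -0.00347131, -1.61165555])}
[480 121  32   4  57] [494.9 121.7] [ 726.2 -388.1   55. ]
[481 123  47  16 124] [508.4 134.1] [ 698.7 -412.1   55. ]
[204 208  18   9 146] [212.  211.9] [562.8 183.3  55. ]
[ 51 233  10  38 162] [ 55.4 249.9] [501.1 479.4  55. ]
[391 246  18  14 141] [399.4 252.8] [ 469.2 -173.5   55. ]
scene {'fx': 374.9904822464945, 'fy': 374.9904822464945, 'cx': 313.9903796094563, 'cy': 201.8104626902324, 'eye': array([1075.16587224,  -74.51717554,  462.10856253]), 'attitude': array([0.92991653, 0.0035036 , 1.42217975])}
[505 100  28  21 282] [517.4 107.9] [197.1 614.9  55. ]
[530 175  30  27 373] [544.6 188.2] [559.3 444.7  55. ]
[207 187  20  21 320] [216.8 196.9] [ 492.5 -170.7   55. ]
[404 200  21  20 343] [413.1 209.1] [583.3 174.7  55. ]
[  0 327  69  13 479] [ 33.1 332. ] [ 749.5 -380.2   55. ]
[556 339  10  13  94] [560.3 344.7] [863.6 254.3  55. ]
[  0 348  58  12 437
[... 559 characters left out ...]
  172.  -1116.2    55. ]
{'clock': 0.15, 'joints': array([-1.28357038e+00,  3.00336279e-01,  1.52142923e+00, -1.73155333e-05,
        1.32070087e+00, -6.65984705e-02]), 'qd': array([-6.60755370e-04,  5.02542548e-05, -2.81379775e-03, -2.97054910e-04,
       -1.79749640e-04, -1.61037521e-03]), 'effort': array([ 4.03693903e-04, -5.31957901e+01, -3.52821600e+01,  7.08009163e-02,
        2.35492626e-02, -6.15457270e-05]), 'eef_pos': array([ 190.50596061, -515.74226582,  205.02452688]), 'eef_rot': array([3.09418917, 1.56992245, 1.87722155]), 'wrist_force': array([-0.43364586, -0.49056987, -0.89563929]), 'moment': array([ 0.05030995, -0.01271752, -0.04117934]), 'finger_gap': 94.01791160292487} 18.8
```

View pics/top1.png

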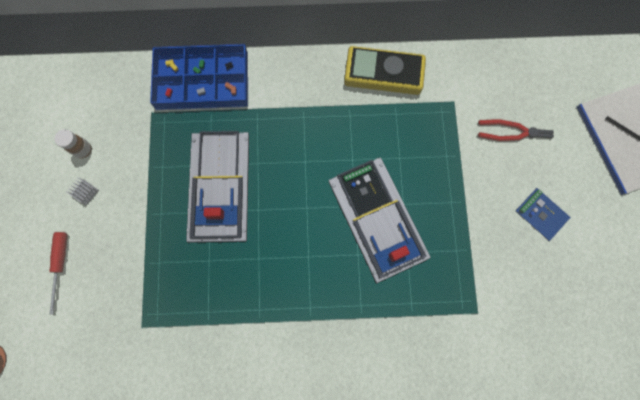

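View pics/scene1.png

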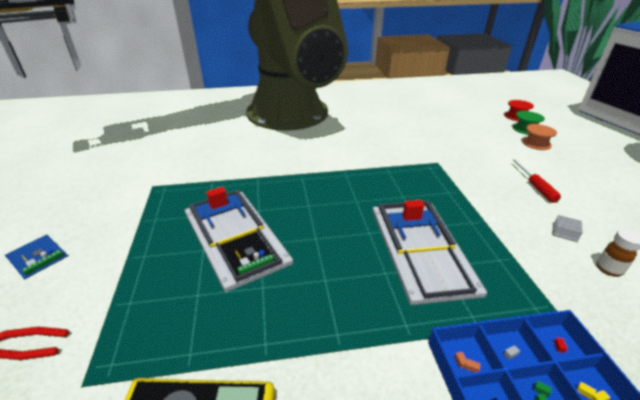

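The top view shows the board in the right-hand fixture, at about (363,185), with its red grip at (399,253) and the yellow strip at (377,212). The empty fixture's grip is at (212,212). The scene view agrees: board grip at (217,197), spare grip at (413,209).

```bash
cat >> h.py <<'E'
def tri(r1,r2):
    (a,d),(b,e)=r1,r2
    t=np.linalg.lstsq(np.c_[d,-e],b-a,rcond=None)[0]
    p,q=a+d*t[0],b+e*t[1]
    return (p+q)/2,np.linalg.norm(p-q)
def plan(g,ang):
    "tool-axis shift (units) to put TCP at g, and turn to bring tool z onto line at angle ang+90deg"
    s=manip.read_state();M=R.from_euler('xyz',s['eef_rot']).as_matrix()
    print('tool axes\n',M.T.round(3),'pos',s['eef_pos'].round(1))
    print('shift units',(M.T@(np.array(g)-s['eef_pos'])/40).round(3))
    y=np.array([-np.sin(ang),np.cos(ang),0]); 
    a=np.degrees(np.arctan2(-(M[:,1]@y),M[:,2]@y)); a=(a+90)%180-90
    print('turn deg',round(a,2),'units',round(a/6,3),'joint6',s['joints'][5])
E
python3 - <<'E'
from h import *
c=shot('top');d=shot('scene')
for n,(p,q) in dict(lock=((399.4,252.8),(216.8,196.9)),spare=((212,211.9),(413.1,209.1))).items():
    print(n,tri(ray(c,*p),ray(d,*q)))
P=[onplane(c,*p,12)[:2] for p in [(331,180),(381,159),(429,260),(380,280)]]
print(np.round(P,1)); f=(P[0]+P[1])/2;b=(P[2]+P[3])/2;v=f-b
ang=np.arctan2(v[1],v[0]);print('ang',np.degrees(ang),np.linalg.norm(v),'mid',(f+b)/2)
g=tri(ray(c,399.4,252.8),ray(d,216.8,196.9))[0]; g[2]=160
plan(g,ang)
E
```

```text
lock (array([ 470.49654976, -175.23646214,   39.6437842 ]), np.float64(1.8476240697745034))
spare (array([565.21521165, 185.47955537,  40.19226274]), np.float64(2.9899727067955957))
[[ 628.6  -51.3]
 [ 669.7 -157.9]
 [ 456.3 -239. ]
 [ 421.2 -138.7]]
ang 21.822186552053754 226.65654262626248 mid [ 543.93642194 -146.71100821]
tool axes
 [[-0.     0.001 -1.   ]
 [ 0.938  0.346  0.   ]
 [ 0.346 -0.938 -0.001]] pos [ 190.5 -515.8  205.2]
shift units [ 1.134  9.515 -5.562]
turn deg -1.55 units -0.259 joint6 -0.06658582863212738
```

```bash
python3 -m jog '[{"tx":0.2,"ty":1,"tz":-0.6,"grip":1},{"tx":0.3,"ty":2,"tz":-1.2,"grip":1},{"tx":0.4,"ty":2.9,"tz":-1.7,"grip":1},{"tx":0.5,"ty":3.8,"tz":-2.2,"grip":1},{"tx":0.6,"ty":4.7,"tz":-2.7,"grip":1},{"tx":0.7,"ty":5.6,"tz":-3.3,"grip":1},{"tx":0.8,"ty":6.5,"tz":-3.8,"grip":1},{"tx":0.9,"ty":7.4,"tz":-4.3,"turn":-0.26,"grip":1},{"tx":1,"ty":8.3,"tz":-4.9,"turn":-0.26,"grip":1},{"tx":1.1,"ty":9.1,"tz":-5.3,"turn":-0.26,"grip":1},{"tx":1.13,"ty":9.5,"tz":-5.56,"turn":-0.26,"grip":1},{"tx":1.13,"ty":9.5,"tz":-5.56,"turn":-0.26,"grip":1}]'
python3 -m jog '[{"tx":0,"grip":1},{"tx":0,"grip":1},{"tx":0,"grip":1}]'
python3 - <<'E'
from h import *
c=shot('wrist','w2.png');print(c['eye'],c['attitude'],manip.read_state()['eef_pos'])
N,l,s,ce=cv2.connectedComponentsWithStats(red(c['image']))
for i in range(1,N):
    if s[i,4]>80: print(s[i],ce[i].round(1),onplane(c,*ce[i],55,True).round(1))
E
```

```text
[ 268.97758811 -486.74759272  384.15614445] [-2.93280412e-01  4.63939719e-04 -1.21664881e+00] [ 190.50783203 -515.85375418  205.2611323 ]
[540 201  19  20 124] [551.8 211.7] [ 268.4 -834.3   55. ]
[550 229  14  19 117] [558.3 239.8] [ 236.4 -877.5   55. ]
[523 236  15  18 109] [530.9 245.5] [ 212.  -826.6   55. ]
[618 247  17  22 143] [628.2 259.8] [  264.4 -1131.2    55. ]
[598 289   9  19  95] [602.7 299.2] [  171.7 -1116.6    55. ]$[0]: bad value
$[0]: bad value
```

View pics/w2.png

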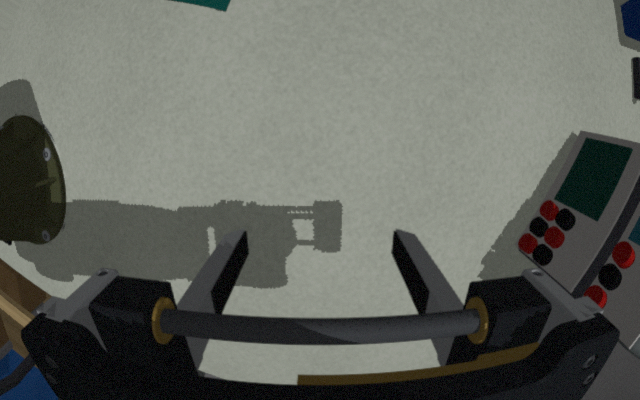

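The move was refused and the arm is still at the start: the view shows bare table, with the fingers at (240,240) and (400,240). Most likely each row needs all five keys.

```bash
python3 -m jog '[{"tx":0.2,"ty":1,"tz":-0.6,"turn":0,"grip":1},{"tx":0.3,"ty":2,"tz":-1.2,"turn":0,"grip":1},{"tx":0.4,"ty":2.9,"tz":-1.7,"turn":0,"grip":1},{"tx":0.5,"ty":3.8,"tz":-2.2,"turn":0,"grip":1},{"tx":0.6,"ty":4.7,"tz":-2.7,"turn":0,"grip":1},{"tx":0.7,"ty":5.6,"tz":-3.3,"turn":0,"grip":1},{"tx":0.8,"ty":6.5,"tz":-3.8,"turn":0,"grip":1},{"tx":0.9,"ty":7.4,"tz":-4.3,"turn":-0.26,"grip":1},{"tx":1,"ty":8.3,"tz":-4.9,"turn":-0.26,"grip":1},{"tx":1.1,"ty":9.1,"tz":-5.3,"turn":-0.26,"grip":1},{"tx":1.13,"ty":9.5,"tz":-5.56,"turn":-0.26,"grip":1},{"tx":1.13,"ty":9.5,"tz":-5.56,"turn":-0.26,"grip":1}]'
python3 - <<'E'
from h import *
c=shot('wrist','w3.png');print(c['eye'],c['attitude'],manip.read_state()['eef_pos'],manip.read_state()['qd'].round(3))
N,l,s,ce=cv2.connectedComponentsWithStats(red(c['image']))
for i in range(1,N):
    if s[i,4]>80: print(s[i],ce[i].round(1),onplane(c,*ce[i],55,True).round(1))
E
```

```text
clock: 1.3
eef_pos: [471.9, -172.2, 159.7]
eef_rot: [-3.138, 1.57, 1.959]
wrist_force: [-0.4, 0.1, 0.2]
finger_gap: 94.3
[ 549.4327651  -140.66551073  338.64626288] [-2.93311339e-01  7.97415039e-04 -1.18540746e+00] [ 470.81281101 -173.88378574  159.87067324] [-0.064 -0.019  0.015 -0.006  0.002 -0.035]
[ 60   9  35  20 447] [77.1 19. ] [562.6 164.3  55. ]
[539  51  51  63 906] [565.5  84.1] [ 699.  -381.1   55. ]
[306 183  35  24 796] [322.9 194.7] [ 473.2 -174.7   55. ]
```

View pics/w3.png

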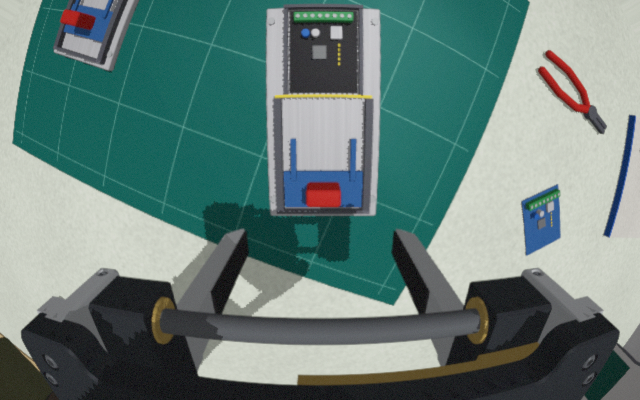

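The close view shows the fixture lined up with the tool. The red grip is at (323,195), the yellow strip at row 96, and the base edges run symmetrically from x = 268/380 (far) to 273/377 (near).

Run:
```python
from h import *
c=shot('wrist');t=shot('top');d=shot('scene')
def cen(c,near):
    N,l,s,ce=cv2.connectedComponentsWithStats(red(c['image']))
    i=min(range(1,N),key=lambda i:np.hypot(*(ce[i]-near)));return ce[i],s[i]
W,sw=cen(c,(323,195));T,_=cen(t,(399,253));S,_=cen(d,(217,197));print(W,sw,T,S)
print('w-s',tri(ray(c,*W,True),ray(d,*S)),'t-s',tri(ray(t,*T),ray(d,*S)))
P=[onplane(c,*p,12,True)[:2] for p in [(268,12),(273,213),(380,12),(377,213)]]
v=(P[0]-P[1])+(P[2]-P[3]);print(np.round(P,1))
ang=np.arctan2(v[1],v[0]);print('angs',[np.degrees(np.arctan2(*(a-b)[::-1])) for a,b in((P[0],P[1]),(P[2],P[3]))])
u=np.array([np.cos(ang),np.sin(ang)]);w=np.array([-u[1],u[0]])
print('base mid lateral',[p@w for p in P],'ends',[p@u for p in P])
# top face of grip: upper edge of red blob at z55, cols
g=[onplane(c,x,sw[1],55,True)[:2] for x in (308,339)];print('front top edge u,w',[(p@u,p@w) for p in g])
st=onplane(c,323,97,16,True)[:2];print('strip u',st@u)
p=tri(ray(c,*W,True),ray(d,*S))[0];print('grip u,w',p[:2]@u,p[:2]@w)
p[2]=28;plan(p,ang)
```

```text
[321.71766169 192.94029851] [305 181  34  25 804] [507.912 134.272] [216.68468468 196.63963964]
w-s (array([ 468.84451534, -175.66927247,   38.99241488]), np.float64(1.8935796277808685)) t-s (array([ 642.49217305, -234.51643753,  205.40148858]), np.float64(196.863609204021))
[[ 624.5  -52.8]
 [ 419.3 -137.6]
 [ 669.3 -161.8]
 [ 463.4 -246.7]]
angs [np.float64(22.456099449902645), np.float64(22.415106186617653)]
base mid lateral [np.float64(-287.11939364484516), np.float64(-287.1989410366806), np.float64(-405.0191537691722), np.float64(-404.93960637733676)] ends [np.float64(557.0492722534161), np.float64(335.047783692723), np.float64(556.9310968667153), np.float64(334.20177151425565)]
front top edge u,w [(np.float64(382.46379326416667), np.float64(-329.24836029022526)), (np.float64(382.28348813338687), np.float64(-358.5233923013593))]
strip u 461.8368386836036
grip u,w 366.3141696747203 -341.3045589407157
tool axes
 [[-0.    -0.    -1.   ]
 [ 0.928  0.371 -0.   ]
 [ 0.371 -0.928  0.   ]] pos [ 469.6 -176.3  160.3]
shift units [ 3.308 -0.01  -0.022]
turn deg -0.64 units -0.106 joint6 0.7582217050054804
```

```bash
python3 -m jog '[{"tx":0.6,"ty":0.1,"tz":0.06,"turn":-0.1,"grip":1},{"tx":1.2,"ty":0.1,"tz":0.06,"turn":-0.1,"grip":1},{"tx":1.6,"ty":0.1,"tz":0.06,"turn":-0.1,"grip":1},{"tx":1.8,"ty":0.1,"tz":0.06,"turn":-0.1,"grip":1},{"tx":1.8,"ty":0.1,"tz":0.06,"turn":-0.1,"grip":1}]'
python3 - <<'E'
from h import *
c=shot('wrist','w4.png');im=c['image'];m=red(im)
N,l,s,ce=cv2.connectedComponentsWithStats(m)
i=min(range(1,N),key=lambda i:np.hypot(*(ce[i]-(323,210))));x,y,w,h,_=s[i];print(s[i])
a=np.radians(22.44);U=np.array([np.cos(a),np.sin(a)]);V=np.array([-U[1],U[0]])
cx=x+w/2
f=lambda px,py,z:(lambda p:(round(p@U,1),round(p@V,1)))(onplane(c,px,py,z,True)[:2])
print('front z55',f(cx,y,55),'rear z20',f(cx,y+h,20),'top corners',f(x,y+4,55),f(x+w,y+4,55))
p=manip.read_state()['eef_pos'];print(p,'tool',p[:2]@U,p[:2]@V)
plan([p[0],p[1],28],a)
cv2.imwrite('pics/w4c.png',cv2.resize(im[100:300,200:450,::-1],None,fx=3,fy=3))
E
```

```text
clock: 1.92
eef_pos: [473.5, -177.0, 87.1]
eef_rot: [-2.373, 1.568, 2.729]
wrist_force: [0.4, 0.7, -0.7]
finger_gap: 94.0
[ 295  204   46   33 1433]
front z55 (np.float64(384.7), np.float64(-342.9)) rear z20 (np.float64(342.9), np.float64(-342.5)) top corners (np.float64(381.6), np.float64(-326.3)) (np.float64(381.6), np.float64(-359.5))
[ 474.16949053 -177.07317287   88.34116481] tool 370.6736512081994 -344.6631088463891
tool axes
 [[-0.001  0.    -1.   ]
 [ 0.925  0.38  -0.   ]
 [ 0.38  -0.925 -0.   ]] pos [ 474.2 -177.1   88.3]
shift units [1.509e+00 1.000e-03 1.000e-03]
turn deg -0.08 units -0.013 joint6 0.7507722237506606
```

View pics/w4c.png

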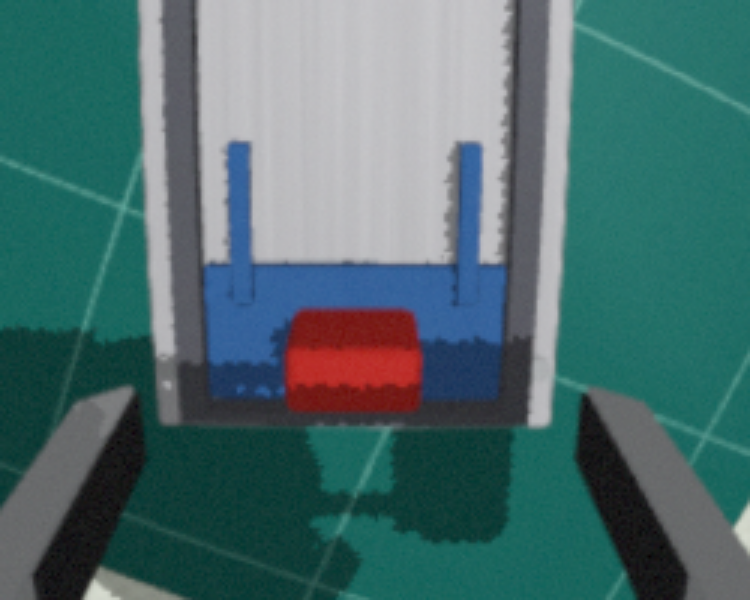

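The crop shows the grip's front face at crop rows 310–347 and its top face at rows 347–411 (image rows 215.7–237), columns 287–421. The fingers straddle the grip, so I'll recompute its centre from the top face.

Run:
```python
from h import *
c=shot('wrist')
a=np.radians(22.44);U=np.array([np.cos(a),np.sin(a)]);V=np.array([-U[1],U[0]])
f=lambda px,py,z:(lambda p:(round(p@U,1),round(p@V,1)))(onplane(c,px,py,z,True)[:2])
print('front',f(318,215.7,55),'rear',f(318,237,55),'bottom front',f(318,203.5,20))
print('sides',f(295.6,220,55),f(340.3,220,55),'strip',f(318,115,16))
p=manip.read_state()['eef_pos'];print(p,'tool',p[:2]@U,p[:2]@V)
```

```text
front (np.float64(375.9), np.float64(-343.3)) rear (np.float64(358.8), np.float64(-343.2)) bottom front (np.float64(373.8), np.float64(-343.1))
sides (np.float64(372.5), np.float64(-326.8)) (np.float64(372.5), np.float64(-359.6)) strip (np.float64(447.1), np.float64(-343.2))
[ 474.63958467 -177.08046718   89.09340413] tool 371.1053653636182 -344.8492931597218
```

```bash
python3 -m jog '[{"tx":0.5,"ty":-0.1,"tz":-0.04,"turn":0,"grip":1},{"tx":1.0,"ty":-0.1,"tz":-0.04,"turn":0,"grip":1},{"tx":1.3,"ty":-0.1,"tz":-0.04,"turn":0,"grip":1},{"tx":1.5,"ty":-0.1,"tz":-0.04,"turn":0,"grip":1},{"tx":1.5,"ty":-0.1,"tz":-0.04,"turn":0,"grip":1},{"tx":1.5,"ty":-0.1,"tz":-0.04,"turn":0,"grip":1},{"tx":1.5,"ty":-0.1,"tz":-0.04,"turn":0,"grip":0.3},{"tx":1.5,"ty":-0.1,"tz":-0.04,"turn":0,"grip":0.2},{"tx":1.5,"ty":-0.1,"tz":-0.04,"turn":0,"grip":0.2},{"tx":1.5,"ty":-0.1,"tz":-0.04,"turn":0,"grip":0.2},{"tx":1.5,"ty":-0.1,"tz":-0.04,"turn":0,"grip":0.2},{"tx":1.5,"ty":-0.1,"tz":-0.04,"turn":0,"grip":0.2}]' 15
```

```text
clock: 3.02
eef_pos: [470.3, -176.5, 28.4]
eef_rot: [0.664, 1.571, -0.515]
wrist_force: [0.7, 0.2, -0.6]
finger_gap: 57.6
```

```bash
python3 -m jog '[{"tx":0,"ty":0,"tz":0,"turn":0,"grip":0.2},{"tx":0,"ty":0,"tz":0,"turn":0,"grip":0.2},{"tx":0,"ty":0,"tz":0,"turn":0,"grip":0.2},{"tx":0,"ty":0,"tz":0,"turn":0,"grip":0.2},{"tx":0,"ty":0,"tz":0,"turn":0,"grip":0.2},{"tx":0,"ty":0,"tz":0,"turn":0,"grip":0.2},{"tx":0,"ty":0,"tz":0,"turn":0,"grip":0.2},{"tx":0,"ty":0,"tz":0,"turn":0,"grip":0.2}]' 15
```

```text
clock: 3.68
eef_pos: [470.2, -176.4, 28.2]
eef_rot: [-2.988, 1.571, 2.116]
wrist_force: [-1.4, 0.6, -0.1]
finger_gap: 34.3
```

Gripped at 34.3 mm. Now I'll slide it.

```bash
python3 -m jog '[{"tx":0,"ty":0.15,"tz":0,"turn":0,"grip":0.2},{"tx":0,"ty":0.3,"tz":0,"turn":0,"grip":0.2},{"tx":0,"ty":0.45,"tz":0,"turn":0,"grip":0.2},{"tx":0,"ty":0.6,"tz":0,"turn":0,"grip":0.2},{"tx":0,"ty":0.75,"tz":0,"turn":0,"grip":0.2},{"tx":0,"ty":0.9,"tz":0,"turn":0,"grip":0.2},{"tx":0,"ty":1.05,"tz":0,"turn":0,"grip":0.2},{"tx":0,"ty":1.2,"tz":0,"turn":0,"grip":0.2},{"tx":0,"ty":1.3,"tz":0,"turn":0,"grip":0.2},{"tx":0,"ty":1.3,"tz":0,"turn":0,"grip":0.2}]'
python3 - <<'E'
from h import *
c=shot('wrist','w5.png')
plan([470.2,-176.4,28.2],np.radians(22.44))
E
```

```text
clock: 4.52
eef_pos: [519.3, -156.5, 28.3]
eef_rot: [0.826, 1.57, -0.353]
wrist_force: [3.3, -2.6, -1.7]
finger_gap: 34.1
tool axes
 [[ 0.001 -0.    -1.   ]
 [ 0.924  0.382  0.001]
 [ 0.382 -0.924  0.001]] pos [ 519.  -156.6   28.2]
shift units [ 0.    -1.316 -0.007]
turn deg 0.01 units 0.001 joint6 0.818334117072545
```

View pics/w5.png

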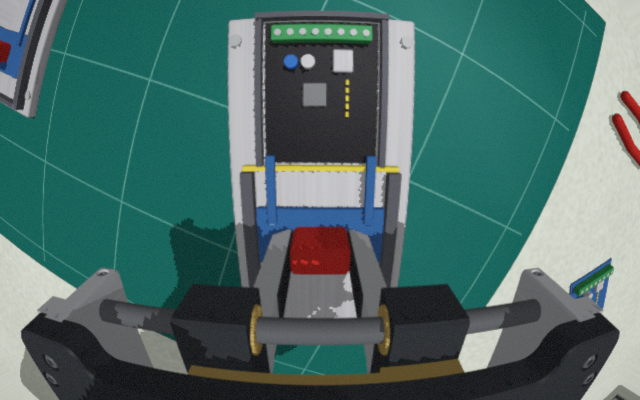

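The grip at (320,250) has moved with the tool. The prong tips are at row 157, just crossing the yellow strip at row 169, and the carriage's front edge at row 207 is still short of it. I'll continue in small steps and watch the force.

```bash
python3 -m jog '[{"tx":0,"ty":0.08,"tz":0,"turn":0,"grip":0.2},{"tx":0,"ty":0.16,"tz":0,"turn":0,"grip":0.2},{"tx":0,"ty":0.24,"tz":0,"turn":0,"grip":0.2},{"tx":0,"ty":0.32,"tz":0,"turn":0,"grip":0.2},{"tx":0,"ty":0.32,"tz":0,"turn":0,"grip":0.2}]'
python3 -m jog '[{"tx":0,"ty":0.05,"tz":0,"turn":0,"grip":0.2},{"tx":0,"ty":0.1,"tz":0,"turn":0,"grip":0.2},{"tx":0,"ty":0.1,"tz":0,"turn":0,"grip":0.2}]'
python3 -m jog '[{"tx":0,"ty":0.05,"tz":0,"turn":0,"grip":0.2},{"tx":0,"ty":0.1,"tz":0,"turn":0,"grip":0.2},{"tx":0,"ty":0.1,"tz":0,"turn":0,"grip":0.2}]'
```

```text
clock: 4.98
eef_pos: [530.5, -151.9, 28.3]
eef_rot: [0.455, 1.57, -0.725]
wrist_force: [3.8, -3.3, -2.6]
finger_gap: 34.1
clock: 5.23
eef_pos: [534.0, -150.5, 28.3]
eef_rot: [0.166, 1.57, -1.014]
wrist_force: [2.8, -4.5, -1.8]
finger_gap: 33.9
clock: 5.48
eef_pos: [537.7, -149.0, 28.3]
eef_rot: [0.201, 1.57, -0.979]
wrist_force: [2.3, -4.9, -2.1]
finger_gap: 34.0
```

```bash
for i in 1; do python3 -m jog '[{"tx":0,"ty":0.05,"tz":0,"turn":0,"grip":0.2},{"tx":0,"ty":0.1,"tz":0,"turn":0,"grip":0.2},{"tx":0,"ty":0.1,"tz":0,"turn":0,"grip":0.2}]'; done
python3 -m jog '[{"tx":0,"ty":0.05,"tz":0,"turn":0,"grip":0.2},{"tx":0,"ty":0.1,"tz":0,"turn":0,"grip":0.2},{"tx":0,"ty":0.1,"tz":0,"turn":0,"grip":0.2}]'
python3 - <<'E'
from h import *
c=shot('wrist','w6.png')
E
```

```text
clock: 5.73
eef_pos: [541.4, -147.5, 28.3]
eef_rot: [0.257, 1.57, -0.923]
wrist_force: [2.5, -4.9, -2.4]
finger_gap: 33.8
clock: 5.98
eef_pos: [543.2, -146.7, 28.1]
eef_rot: [-1.73, 1.566, -2.909]
wrist_force: [-12.3, -11.2, 5.6]
finger_gap: 33.5
```

View pics/w6.png

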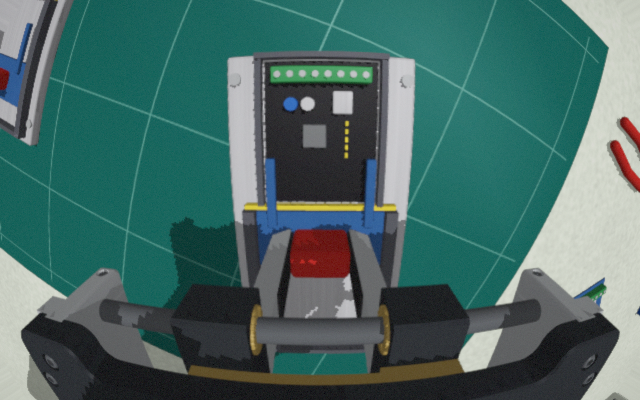

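The carriage now meets the yellow strip at row 207 and the prongs lie over the board, with tips at row 158. The opposing force jumped to about 16 N, so this is the end stop. One small extra push to confirm, then open and lift.

```bash
python3 -m jog '[{"tx":0,"ty":0.03,"tz":0,"turn":0,"grip":0.2},{"tx":0,"ty":0.03,"tz":0,"turn":0,"grip":0.2},{"tx":0,"ty":0.03,"tz":0,"turn":0,"grip":0.2}]'
python3 -m jog '[{"tx":0,"ty":0,"tz":0,"turn":0,"grip":0.9},{"tx":0,"ty":0,"tz":0,"turn":0,"grip":0.9},{"tx":0,"ty":0,"tz":0,"turn":0,"grip":0.9},{"tx":0,"ty":0,"tz":0,"turn":0,"grip":0.9},{"tx":0,"ty":0,"tz":0,"turn":0,"grip":0.9},{"tx":0,"ty":0,"tz":0,"turn":0,"grip":0.9},{"tx":0,"ty":0,"tz":0,"turn":0,"grip":0.9},{"tx":0,"ty":0,"tz":0,"turn":0,"grip":0.9},{"tx":0,"ty":0,"tz":0,"turn":0,"grip":0.9},{"tx":0,"ty":0,"tz":0,"turn":0,"grip":0.9}]'
```

```text
clock: 6.28
eef_pos: [544.0, -146.4, 27.9]
eef_rot: [-1.761, 1.566, -2.941]
wrist_force: [-13.2, -12.5, 5.1]
finger_gap: 33.5
clock: 7.12
eef_pos: [546.1, -145.1, 28.2]
eef_rot: [-2.599, 1.571, 2.505]
wrist_force: [1.1, 0.5, -0.9]
finger_gap: 84.6
```

```bash
python3 -m jog '[{"tx":-0.4,"ty":0,"tz":0,"turn":0,"grip":0.9},{"tx":-1,"ty":0,"tz":0,"turn":0,"grip":0.9},{"tx":-1.8,"ty":0,"tz":0,"turn":0,"grip":0.9},{"tx":-2.6,"ty":-0.3,"tz":0,"turn":0,"grip":0.9},{"tx":-3.3,"ty":-0.6,"tz":0,"turn":0,"grip":0.9},{"tx":-3.3,"ty":-0.6,"tz":0,"turn":0,"grip":0.9},{"tx":-3.3,"ty":-0.6,"tz":0,"turn":0,"grip":0.9}]'
python3 - <<'E'
from h import *
c=shot('wrist','w7.png')
N,l,s,ce=cv2.connectedComponentsWithStats(red(c['image']))
for n in('top','scene'):
    d=shot(n)
    N,l,s,ce=cv2.connectedComponentsWithStats(red(d['image']))
    print(n,[ce[i].round(1) for i in range(1,N) if s[i,4]>80])
E
```

```text
clock: 7.7
eef_pos: [524.2, -154.7, 161.6]
eef_rot: [0.839, 1.568, -0.341]
wrist_force: [0.4, 0.5, 0.2]
finger_gap: 84.6
top [array([503.6, 130.5]), array([212.2, 211.9]), array([ 55.3, 249.2])]
scene [array([517.3, 107.9]), array([544.6, 188.1]), array([413.1, 209.1]), array([231. , 218.8]), array([ 33.3, 332. ]), array([560.3, 344.8]), array([ 27.6, 353.4])]
```

View pics/w7.png

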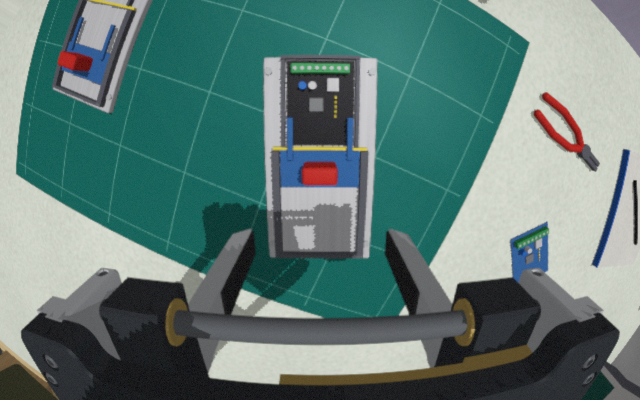

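The carriage sits flush against the yellow strip (row 150), the prongs are over the board, and the board is square in its nest. The spare grip is unchanged at (413.1,209.1) in the scene view.

```bash
python3 -c "
from cell import manip
print(manip.sign_off())"
```

```text
the job is handed in; nothing more can be done
None
```

The board is locked in. I gripped the red grip of the fixture holding the board across its 34 mm width. I slid it about 80 mm to its end stop, opened the fingers, lifted clear and handed the job in at about 8 s.

**Last checks**
- **End stop:** the tool stopped advancing and the opposing force jumped to about 16 N. The picture taken after letting go shows the carriage flush with the yellow strip and both prongs over the board.
- **Board:** it still lies square in its nest.
- **Empty fixture:** its red grip is at the same pixels as at the start in both fixed views, to within 0.2 px.
- **Robot:** it is clear of everything, about 160 mm above the table, with wrist force near zero.

**What went wrong or disagreed**
- **Refused moves:** my first two move commands were rejected because some rows lacked a "turn" value. The arm did not move.
- **Grip position:** early estimates along the slide differed by about 7 mm, because I misread which face of the grip the wrist camera saw. A closer look settled it before I gripped.
- **Not checked:** I judged the end stop by force and picture only, and did not re-measure the 70 mm from grip to board centre.

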